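Open the fold-out prop of a shell stand and lay the race car body on it

TASK

Swing the folded red-barred prop of the white shell stand up and past upright until it leans on its stops and stays open by itself, and let go of it. Then lay the yellow race car body right way up and level across the stand's two bars, nose end on the prop and tail end on the fixed rest, centred on the stand; set it down gently rather than dropping it, and leave the charger, spare wheel and tape roll where they are.

Things in the scene. Friction and masses are not known exactly. Their poses are not given: they have to be found in the camera images.
- stand: White-based stand fixed to the table: base 260 x 120 mm, 12 mm thick. Origin: centre of its underside. x runs along its length from the fixed rest (x = -100 mm) to the prop's hinge (x = +70 mm); z up. The fixed rest is a level black rubber bar, 14 mm diameter, 116 mm long along y, on two posts; its top is 107 mm above the table. Place and yaw vary.
- prop (a joint): Angle (rad) of the prop, a U-shaped steel bail, 120 g, legs 100 mm apart, free end a red bar. 0 = folded: legs point from the hinge to the fixed rest, 30 degrees upwards. Grows as the bar is raised; upright at 1.05; 1.40 = open on its stops, 20 degrees past upright, leaning away from the fixed rest. Free hinge: short of upright it falls back, past upright it falls open and stays by its weight.
- prop_hinge (a point): Middle of the prop's hinge line, 20 mm above the table, at x = +70 mm in the stand's frame. The hinge line runs along the stand's y axis.
- prop_bar (a point): Centre of the prop's red cross-bar, 14 mm diameter, 116 mm long along the stand's y; 85 mm from the hinge line. Folded: 62 mm above the table, 74 mm from the hinge towards the fixed rest. Open: 100 mm above the table, at x = +99 mm in the stand's frame, its top level with the fixed rest's.
- rest_bar (a point): Centre of the stand's fixed black rubber rest bar, 100 mm above the table, at x = -100 mm in the stand's frame.
- shell_center (a point): Loose yellow formula car body, 160 g, 335 mm long, flat underside, 130 mm wide. This point: on its middle plane, 38 mm above its underside, within 20 mm of its centre of mass. x to the nose, y to its left, z up. Grip its upright spine: 34 mm wide (along y), from x = -75 to +55 mm, rising from the sidepods' tops (34 mm above the underside) to 76 mm above it. Starts upright on the table.
- shell_nose (a point): Point of the body's underside on its middle line, 100 mm ahead of shell_center; the nose is 44 mm wide there and ends 80 mm further on.
- shell_tail (a point): Point of the body's underside on its middle line, 100 mm behind shell_center; the tail is 90 to 130 mm wide there and ends 55 mm further back.
- charger: Bystander: black battery charger with a blue screen, 85 x 120 x 45 mm. Origin: centre of its underside.
- wheel: Bystander: spare black rubber wheel lying flat, 62 mm diameter, 36 mm high. Origin: centre of its underside.
- tape: Bystander: roll of pale tape lying flat, 90 mm diameter, 25 mm high. Origin: centre of its underside.

How it is judged (in metres and radians):
On the way:
1. the prop stands open past upright on its stops (joint above 1.33 rad) with nothing touching the stand or the prop (value of joint prop above 1.33 rad and contact force between anything else and stand below 0.05 N), for 0.3 s.
At the end, for the whole second after the job is handed in: Prop open (above 1.33 rad). Body resting still on the stand, tilted under 0.1 rad, underside 99 to 115 mm up at nose and tail, nose at the prop end, centre within 35 mm of the stand's middle lengthwise, nose and tail points within 30 mm of its centre line (value of joint prop above 1.33 rad and x of shell_center in the frame of stand between -0.035 and 0.035 m and y of shell_nose in the frame of stand between -0.03 and 0.03 m and y of shell_tail in the frame of stand between -0.03 and 0.03 m and x of shell_nose in the frame of stand between 0.06 and 0.14 m and z of shell_nose in the frame of stand between 0.099 and 0.115 m and z of shell_tail in the frame of stand between 0.099 and 0.115 m and angle between shell_center's own z axis and vertical below 0.1 rad and contact force between stand and shell above 0.3 N and linear speed of shell below 0.03 m/s); the robot touches nothing.
It fails at once if the charger is disturbed (moved more than 3 cm) (distance of charger from where it was at the start of the episode above 0.03 m).
It fails at once if the wheel is disturbed (moved more than 3 cm) (distance of wheel from where it was at the start of the episode above 0.03 m).
It fails at once if the tape is disturbed (moved more than 3 cm) (distance of tape from where it was at the start of the episode above 0.03 m).
It fails at once if the body falls or is thrown (faster than 0.6 m/s while not held by the fingers) (linear speed of shell above 0.6 m/s and contact force between the fingers and shell below 0.05 N).
It also fails if it takes over 59 s, if anything falls off the work surface, if the arm or the gripper's body presses on something with over 40 N, if the wrist force passes 120 N, or if a joint passes its speed limit or range.

ROBOT

A 6-joint arm with a two-finger parallel gripper is mounted at the origin on the work surface. World frame = base frame: x ahead of the robot, y to its left, z up, the work surface at z = 0. Lengths are in m, angles in degrees, forces in N, time in s.
With the tool pointing down it reaches from about 0.4 to 0.825 m from the base axis. Payload 7 kg.
Tool frame: the origin (TCP) lies midway between the tips of the shut fingers; the grasp point (between the pads) lies 19 mm behind it; z points along the fingers, y is the line along which they close (so a half turn about z gives the same grasp; the last joint's range is limited). The gripper opens to 88 mm and grips with 3 to 60 N. Pads are 19 mm wide; open, the fingers measure 130 mm over their backs; the gripper's body (78 mm by 193 mm) begins 47 mm behind the grasp point.
Start: joints at [84.288, 20.546, 0.682, 0, -70.136, -16.507], TCP at [0.255, 0.625, 0.227] pointing down, gripper open.
Joint ranges: [-176.03, 176.03], [-82.01, 121.73], [-58.28, 71.71], [-173.87, 95.51], [-174.79, -0.11], [-173.66, 173.66]. Speed limits (degrees/s): [136.94, 136.94, 172.46, 180, 180, 180].

INTERFACE

Orientations are given as a 3x3 rotation matrix whose columns are the frame's x, y, z axes.
In Python, from rig import robot gives the robot as it stands. Calls block until the motion is done:
- robot.goto(position, orientation): joint-space move of the TCP to a pose.
- robot.servo_line(position, ori=None, speed=0.15): straight line of the TCP; ori=None keeps the orientation; speed is the mean speed in m/s.
- robot.movej(angles): joint-space move.
- robot.move_gripper(opening): opening from 0.0 (shut) to 1.0 (fully open); the grip force is fixed at half the most; returns when the fingers have stopped.
- robot.dwell(seconds).
- robot.ik(position, orientation): joint angles nearest the present ones, or None.
- robot.grab_frame(name): name is "scene" or "top" or "wrist"; returns (picture, depth): 480x640x3 uint8, red, green, blue; 480x640 float32, m along the optical axis (not along the pixel's ray), 0 where there is no reading.
- robot.camera_info(name): a dict with "vfov" (degrees; the focal length in pixels is half the picture's height over the tangent of half this angle, whatever the lens; pixels are square), "cx", "cy" (the principal point, pixels), "view" (4x4, takes a point from world to camera coordinates); the wrist camera has in their place "T_tool_cam" (4x4, takes a point from camera to tool coordinates, whose origin is the TCP and whose axes are the flange's). Camera axes: x right, y down, z forward; pixel columns grow to the right and rows downward; lengths in m; the calibration is good to about 2 mm. The wrist camera is an equidistant fisheye: a pixel r from the principal point sees the ray r / f radians off the axis. A picture is of the moment at which its call begins: read the wrist's pose just before it. camera_info takes no time and is no camera call.
A pose or a line that the arm cannot do raises robot.Unreachable and nothing moves.
- robot.job_done(): hands the job in; it is judged then, once.
Readings, each from a call of its own:
- robot.read_t(): time.
- robot.read_qpos(): joint angles.
- robot.read_qvel(): joint speeds.
- robot.read_effort(): joint torques, N m.
- robot.read_position(): TCP position.
- robot.read_tcp_rot(): TCP orientation.
- robot.read_force(): force on the tool from outside, world axes, zero at the start.
- robot.read_ft_torque(): the same for the moment, N m.
- robot.read_grip_width(): opening from 0.0 (shut) to 1.0 (fully open).
- robot.read_finger_force(): force on a finger pad.
Only numpy, scipy, OpenCV 4.12 (cv2) and the standard library are available. Lean on these libraries where they do the work, as an engineer would, in place of code of your own. Each camera call takes 0.05 s, during which the arm holds its last target. There are 200 camera calls.

## Working session

There is one attempt and no reset: what is moved stays moved. The work goes in short steps, each a Python script; the robot and the scene stay as the last script left them, time stands still between calls to the robot, and variables do not carry over. Pictures are saved under pics/ and viewed, at most 10 in all, crops included, and the job is handed in when it is done.

```bash
mkdir -p pics; cat > h.py <<'E'
import numpy as np, cv2
from rig import robot
def cloud(name):
    im,d=robot.grab_frame(name); c=robot.camera_info(name)
    f=240/np.tan(np.radians(c["vfov"])/2); v,u=np.mgrid[0:480,0:640]
    P=np.stack([(u-c["cx"])/f*d,(v-c["cy"])/f*d,d],-1); V=np.array(c["view"])
    W=(P-V[:3,3])@V[:3,:3]; W[d==0]=np.nan
    return im,W
E
python3 - <<'E'
from h import *
for n in("scene","top"):
    im,W=cloud(n); cv2.imwrite(f"pics/{n}0.png",im[:,:,::-1]); np.savez(f"{n}0.npz",im=im,W=W)
print(robot.read_t(),robot.read_tcp_rot(),robot.camera_info("top"))
E
```

```text
0.1 [[ 9.25709220e-01 -3.78235754e-01 -3.92865084e-04]
 [-3.78235931e-01 -9.25708261e-01 -1.34046766e-03]
 [ 1.43334341e-04  1.38947896e-03 -9.99999024e-01]] {'vfov': 52.226848518178365, 'cx': 323.5602732090555, 'cy': 239.1697493187645, 'view': array([[-0.01043762, -0.99969582, -0.02234551,  0.02037283],
       [-0.98815519,  0.01373351, -0.15284211,  0.60494193],
       [ 0.1531025 ,  0.02048552, -0.98799796,  0.8586937 ],
       [ 0.        ,  0.        ,  0.        ,  1.        ]])}
```

View pics/scene0.png

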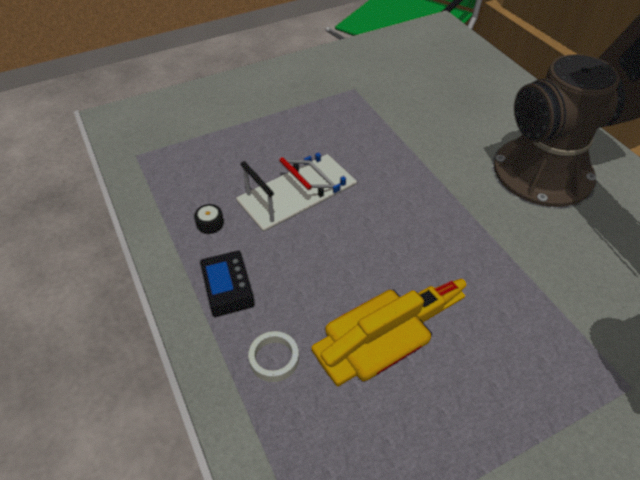

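View pics/top0.png

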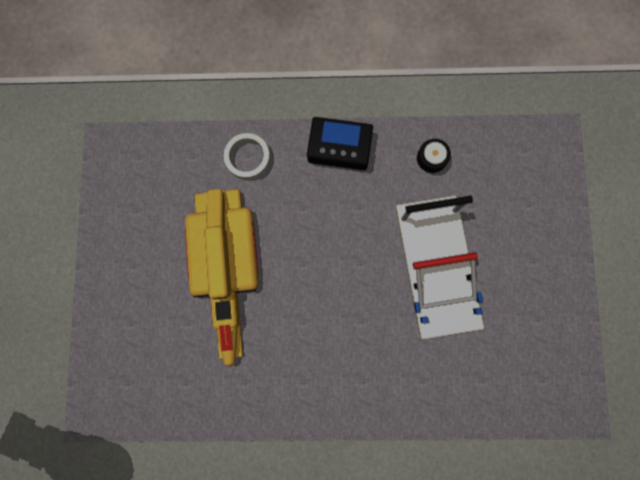

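The top view shows the shell at (220,270) with its nose down towards the robot. The stand is at (440,265), with the rest bar at (437,208), the folded red bar at (445,261) and the hinge end at the bottom. The wheel is at (434,155), the charger at (340,143) and the tape at (247,156).

```bash
python3 - <<'E'
from h import *
def rect(p): 
    (c,s,a)=cv2.minAreaRect((p[:,:2]*1000).astype(np.float32)); return np.round(c,1),np.round(s,1),round(a,1)
for n in("top","scene"):
    D=np.load(n+"0.npz"); im=D["im"].astype(int); W=D["W"]; r,g,b=im[...,0],im[...,1],im[...,2]; z=W[...,2]
    def rep(k,m,er=0):
        m=m.astype(np.uint8)
        if er: m=cv2.erode(m,np.ones((er,er)))
        nl,l,st,_=cv2.connectedComponentsWithStats(m); i=1+np.argmax(st[1:,4]); p=W[l==i]
        e=np.linalg.svd(p[:,:2]-p[:,:2].mean(0),full_matrices=False)[2][0]
        print(n,k,len(p),p.mean(0).round(4),"pca",np.degrees(np.arctan2(e[1],e[0])).round(1),"rect",*rect(p),"z",np.nanpercentile(z[l==i],[5,50,95]).round(4))
    yel=(r>120)&(g>90)&(b<60)
    rep("yellow",yel); rep("spine",yel&(z>.06)); rep("pods",yel&(z>.02)&(z<.05))
    rep("base",(r>140)&(g>140)&(b>130)&(z<.022)&(z>.004)&(W[...,1]<.1))
    rep("red",(r>110)&(g<50)&(z>.05)&(W[...,1]<.1))
    rep("rest",(r<60)&(z>.085)&(z<.13)&(W[...,1]<.1))
    rep("wheel",(z>.026)&(z<.05)&(W[...,1]<.1)&(W[...,0]>.7))
    rep("charger",(z>.03)&(z<.06)&(r<80)&(W[...,1]>-.0)&(W[...,1]<.2)&(W[...,0]>.6))
    rep("tape",(z>.012)&(z<.04)&(r>120)&(b>110)&(W[...,1]>.1))
    if n=="top":
        # spine profile along image rows
        for row in range(185,365,8):
            c=np.where(yel[row]|((z[row]>.012)&(np.arange(640)<265)&(np.arange(640)>180)))[0]
            c=c[(c>180)&(c<265)]
            if len(c):
                h=z[row,c]; t=c[h>np.nanmax(h)-.008]; print(row,np.nanmax(h).round(3),W[row,t].mean(0)[:2].round(3),len(t))
E
```

```text
Traceback (most recent call last):
numpy.linalg.LinAlgError: SVD did not converge
```

```bash
cat > m.py <<'E'
from h import *
def rect(p): 
    (c,s,a)=cv2.minAreaRect((p[:,:2]*1000).astype(np.float32)); return np.round(c,1),np.round(s,1),round(a,1)
for n in("top","scene"):
    D=np.load(n+"0.npz"); im=D["im"].astype(int); W=D["W"]; r,g,b=im[...,0],im[...,1],im[...,2]; z=W[...,2]
    def rep(k,m):
        m=(m&np.isfinite(z)).astype(np.uint8)
        if not m.any(): print(n,k,"none"); return
        nl,l,st,_=cv2.connectedComponentsWithStats(m); i=1+np.argmax(st[1:,4]); p=W[l==i]
        e=np.linalg.svd(p[:,:2]-p[:,:2].mean(0),full_matrices=False)[2][0]
        print(n,k,len(p),p.mean(0).round(4),"pca",np.degrees(np.arctan2(e[1],e[0])).round(1),"rect",*rect(p),"z",np.nanpercentile(z[l==i],[5,50,95]).round(4))
    yel=(r>120)&(g>90)&(b<60)
    rep("yellow",yel); rep("spine",yel&(z>.06)); rep("pods",yel&(z>.02)&(z<.05))
    rep("base",(r>140)&(g>140)&(b>130)&(z<.022)&(z>.004)&(W[...,1]<.1))
    rep("red",(r>110)&(g<50)&(z>.05)&(W[...,1]<.1))
    rep("rest",(r<60)&(z>.085)&(z<.13)&(W[...,1]<.1))
    rep("wheel",(z>.026)&(z<.05)&(W[...,1]<.1)&(W[...,0]>.7))
    rep("charger",(z>.03)&(z<.06)&(r<80)&(W[...,1]>-.0)&(W[...,1]<.2)&(W[...,0]>.6))
    rep("tape",(z>.012)&(z<.04)&(r>120)&(b>110)&(W[...,1]>.1))
    if n=="top":
        for row in range(185,365,8):
            c=np.arange(180,265); h=z[row,c]; c=c[np.isfinite(h)&(h>.012)]
            if len(c):
                h=z[row,c]; t=c[h>h.max()-.008]; print(row,h.max().round(3),W[row,t].mean(0)[:2].round(3),len(t))
E
python3 m.py
```

```text
top yellow 3995 [0.5759 0.2266 0.0487] pca -170.7 rect [540.7 226.9] [328.   81.8] 7.6 z [0.0235 0.039  0.0771]
top spine 1358 [0.5707 0.2078 0.0742] pca -174.4 rect [575.1 208.9] [155.6  32.5] 5.4 z [0.0631 0.0753 0.0781]
top pods 1901 [0.6044 0.2489 0.0334] pca 176.8 rect [608.9 248.7] [ 65.5 203.3] 82.1 z [0.0224 0.0336 0.0446]
top base 2403 [ 0.6028 -0.1895  0.012 ] pca -75.3 rect [ 591.9 -199.3] [187.8 117.7] 8.6 z [0.0092 0.012  0.0147]
top red 337 [ 0.5609 -0.2048  0.0689] pca -81.4 rect [ 560.8 -203.9] [  9.8 113.6] 8.8 z [0.0658 0.0689 0.0715]
top rest 446 [ 0.6551 -0.1907  0.1059] pca -81.3 rect [ 655.6 -189.5] [ 13.9 115.8] 8.6 z [0.1028 0.106  0.1086]
top wheel 2745 [ 0.7932 -0.0193  0.0442] pca -99.6 rect [796.6 -19.3] [120.1  85.3] 80.7 z [0.0384 0.0448 0.0477]
top charger 899 [0.7982 0.0197 0.0442] pca 176.6 rect [801.5  22.7] [44.4 87.7] 89.2 z [0.0394 0.0446 0.0475]
top tape 631 [0.7771 0.1638 0.0248] pca -67.1 rect [777.5 163.4] [87.3 87.1] 3.8 z [0.0222 0.0248 0.0274]
193 0.045 [0.697 0.219] 16
201 0.054 [0.68  0.218] 15
209 0.058 [0.664 0.215] 16
217 0.062 [0.647 
[... 790 characters left out ...]
 5.5 z [0.0225 0.0348 0.0438]
scene base 1742 [ 0.6131 -0.1843  0.014 ] pca -5.1 rect [ 590.8 -197. ] [192.2 119.9] 8.1 z [0.0108 0.014  0.0171]
scene red 165 [ 0.5627 -0.2013  0.0704] pca 97.7 rect [ 562.7 -203. ] [ 11.6 110.9] 6.5 z [0.0674 0.0703 0.0734]
scene rest 766 [0.0459 0.0329 0.0997] pca 129.1 rect [35.  22.4] [ 71.8 141.8] 35.6 z [0.0862 0.0996 0.1152]
scene wheel 2297 [ 0.8003 -0.0104  0.0453] pca 80.6 rect [798.4 -19.2] [124.3  85. ] 80.9 z [0.0345 0.0465 0.0492]
scene charger 967 [0.8039 0.0237 0.0445] pca -3.8 rect [804.   18.1] [48.  84.8] 81.8 z [0.0332 0.046  0.0492]
scene tape 804 [0.7795 0.1653 0.0262] pca 92.8 rect [778.4 163.4] [89.2 88.4] 44.8 z [0.0231 0.0263 0.029 ]
```

```bash
cat >> h.py <<'E'
yaw=np.radians(188.6); O=np.array([.5568,-.2047,0]); sx=np.array([np.cos(yaw),np.sin(yaw),0])
def down(a):  # tool y along heading a (rad), z down; half turn chosen nearest present joint 6
    y=np.array([np.cos(a),np.sin(a),0]); z=np.array([0,0,-1.]); return np.column_stack([np.cross(y,z),y,z])
def pick(p,a):
    q0=np.array(robot.read_qpos()); c=[]
    for k in(0,np.pi):
        q=robot.ik(p,down(a+k))
        if q is not None: c.append((np.abs(np.array(q)-q0).max(),a+k,np.round(q,1)))
    c.sort(key=lambda t:t[0]); print(c[0]); return down(c[0][1])
E
python3 - <<'E'
from h import *
b=O-.0036*sx
p=b+[0,0,.2]; R=pick(p,yaw)
robot.goto(p,R); robot.move_gripper(.6)
robot.servo_line(b+[0,0,.0515],speed=.12)
robot.move_gripper(0.); P0=np.array(robot.read_position())
print(robot.read_t(),P0,robot.read_grip_width(),robot.read_force())
a0=np.radians(30); r=.085
for th in np.arange(.13,1.31,.13):
    d=r*np.array([np.cos(a0)-np.cos(a0+th),np.sin(a0+th)-np.sin(a0)])
    robot.servo_line(P0+d[0]*sx+[0,0,d[1]],speed=.08)
    print(round(th,2),np.round(robot.read_force(),1),round(robot.read_grip_width(),3))
print(robot.read_t())
im,W=cloud("top"); cv2.imwrite("pics/top1.png",cv2.resize(im[180:360,340:540,::-1],None,fx=3,fy=3))
E
```

```text
(np.float64(85.54632739431383), np.float64(3.2916909692613054), array([ -1.3,  14.3, -11.8,   0. , -63.9,   9.9]))
6.1 [ 0.56077783 -0.20410186  0.05160067] 0.14920875237982656 [ 0.37689959 -0.06931599 -0.49083543]
0.13 [ 3.7  1.3 -1.8] 0.148
0.26 [4.2 1.6 0.2] 0.148
0.39 [6.1 3.8 4.9] 0.15
0.52 [5.4 5.6 5.8] 0.147
0.65 [5.5 4.  7.5] 0.149
0.78 [4.6 5.1 9. ] 0.151
0.91 [2.5 4.  7.2] 0.152
1.04 [2.5 2.6 6.7] 0.15
1.17 [1.8 0.6 3.9] 0.144
1.3 [0.6 0.3 1.9] 0.148
9.0083
```

View pics/top1.png

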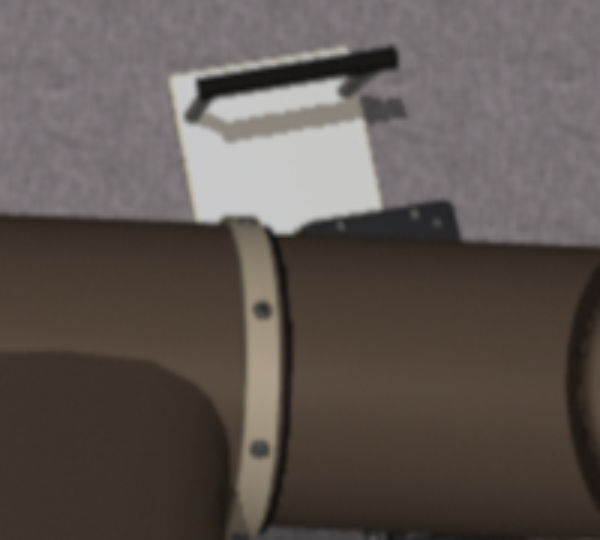

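The arm hides the prop in this view, but a grip width of about 13 mm shows the bar is still held at about 1.3 rad. Next I let go, retreat upwards and check.

```bash
python3 - <<'E'
from h import *
robot.move_gripper(1.0); robot.dwell(.3)
p=np.array(robot.read_position()); p[2]=.24; robot.servo_line(p,speed=.12)
robot.dwell(.4)
s=np.array([.5565,.2075,.23]); R=pick(s,np.radians(185.6+90)); robot.goto(s,R)
im,W=cloud("top"); np.savez("top2.npz",im=im,W=W)
z=W[...,2]; i=im.astype(int)
m=(i[...,0]>110)&(i[...,1]<50)&(W[...,1]<.0)&(z>.03); q=W[m]; q=q-O
sy=np.array([-sx[1],sx[0],0]); print("bar stand xyz",(q@sx).mean(),(q@sy).mean(),q[:,2].mean(),robot.read_t())
cv2.imwrite("pics/top2.png",im[...,::-1])
E
```

```text
(np.float64(44.50283793687723), np.float64(4.810127418496372), array([ 39.3,  12.8,  -9.6,   0. , -67.5,  56.3]))
bar stand xyz 0.09831021784541846 0.0006420987525178561 0.10602147949966045 14.0833
```

View pics/top2.png

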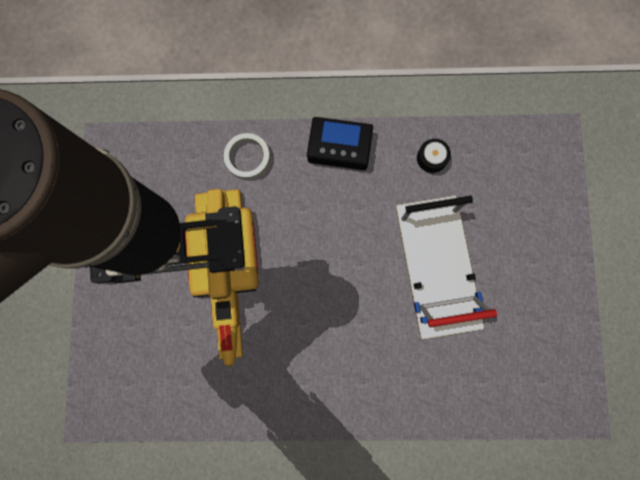

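The red bar now sits at (462,318), at stand x = 98 mm and height 106 mm, so the prop is open on its stops and free. Next is the body grasp.

```bash
python3 - <<'E'
from h import *
robot.servo_line([.5565,.2075,.044],speed=.12); robot.move_gripper(0.)
print(robot.read_grip_width()*88,robot.read_position(),robot.read_finger_force(),robot.read_force())
robot.servo_line([.5565,.2075,.24],speed=.1); robot.dwell(.2)
print(robot.read_grip_width()*88,robot.read_force(),robot.read_ft_torque())
p=O+[0,0,.24]; R=pick(p,yaw+np.pi/2); robot.goto(p,R)
robot.servo_line(O+[0,0,.175],speed=.08); robot.dwell(.2)
print(robot.read_t(),robot.read_position(),robot.read_force())
for n in("scene","top"):
    im,W=cloud(n); np.savez(n+"3.npz",im=im,W=W)
    cv2.imwrite(f"pics/{n}3.png",cv2.resize(im[100:300,180:460,::-1] if n=="scene" else im[150:390,320:600,::-1],None,fx=2.5,fy=2.5))
E
```

```text
33.941485913948995 [0.55649055 0.20747231 0.04398   ] 29.99990165233612 [-0.0793364  -0.25793901 -0.32637618]
33.95742165424735 [ 0.14451254 -1.34393124 -2.18088264] [-0.01295964  0.07096126  0.00701308]
(np.float64(43.609947396647215), np.float64(4.862487296056202), array([ -1.3,  12.4,  -8.9,   0. , -68.7,  99.9]))
21.675 [ 0.55706265 -0.20474505  0.17557387] [-0.30740655  0.57936946 -3.12164423]
```

View pics/scene3.png

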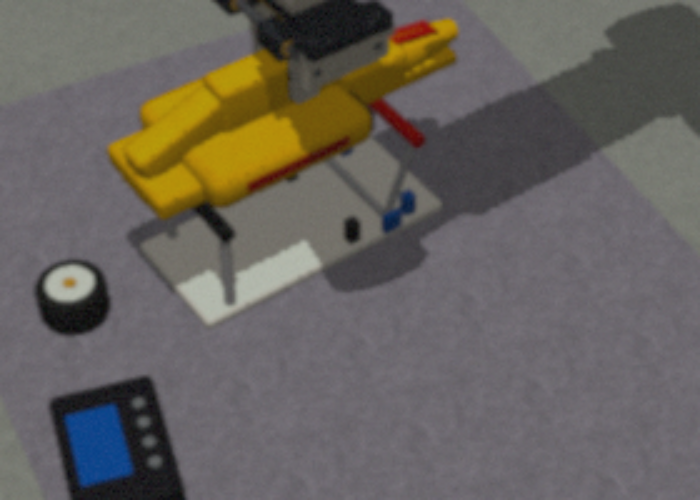

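View pics/top3.png

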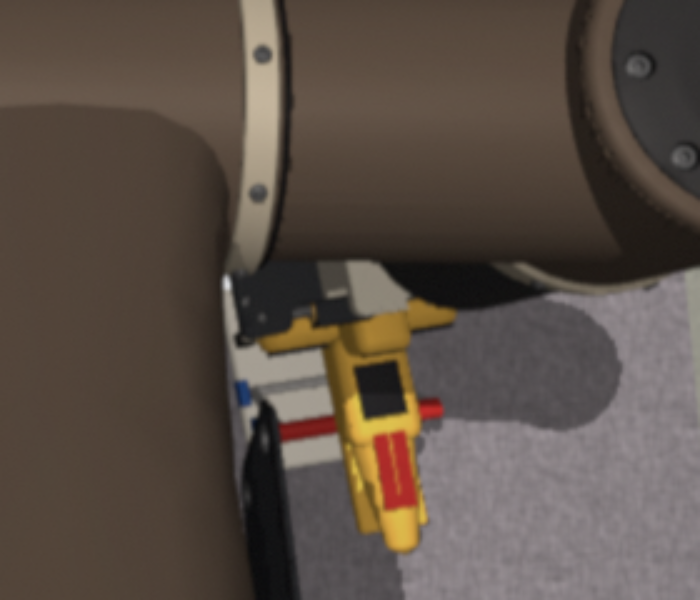

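The body hangs over the stand: nose over the red bar in the top crop (at about (370,425)), tail over the black rest in the scene crop. I'll check pitch and roll by comparing height maps with the initial cloud.

```bash
cat > lev.py <<'E'
from h import *
def grid(f,o,yw):
    D=np.load(f); i=D["im"].astype(int); W=D["W"]; m=(i[...,0]>100)&(i[...,1]>70)&(i[...,2]<70)&np.isfinite(W[...,2])
    q=W[m]-o; c,s=np.cos(yw),np.sin(yw); x=q[:,0]*c+q[:,1]*s; y=-q[:,0]*s+q[:,1]*c
    return np.column_stack([x,y,q[:,2]])
def level(f,o):
    from scipy.spatial import cKDTree
    A=grid("scene0.npz",np.array([.5565,.2075,0]),np.radians(185.6)); B=grid(f,o,yaw)
    T=np.zeros(6)  # small point-to-point ICP with tilt, via least squares on transforms
    from scipy.spatial.transform import Rotation as Ro
    B=B[(abs(B[:,0])<.2)&(abs(B[:,1])<.1)]; R=np.eye(3); t=np.zeros(3); tr=cKDTree(A)
    for _ in range(60):
        C=B@R.T+t; d,k=tr.query(C); g=d<.008
        a=C[g]-C[g].mean(0); b=A[k[g]]-A[k[g]].mean(0)
        r=Ro.align_vectors(b,a)[0].as_matrix(); R=r@R; t=r@t+A[k[g]].mean(0)-r@C[g].mean(0)
    print("rot xyz deg",np.round(Ro.from_matrix(R.T).as_rotvec(degrees=True),2),"shift mm",np.round(-R.T@t*1000,1),g.mean(),np.median(d))
E
python3 - <<'E'
from lev import *
level("scene3.npz",O+[0,0,.1316])
E
```

```text
rot xyz deg [-0.04  0.05 -0.07] shift mm [-0.8 -0.4  0.4] 0.9989698686582539 0.0014855089226280607
```

Level and centred to under 1 mm, so I lower it gently until the force shows contact.

```bash
python3 - <<'E'
from h import *
robot.servo_line(O+[0,0,.154],speed=.04); robot.dwell(.2); f0=robot.read_force()[2]
z=.154
while z>.1485:
    z-=.0008; robot.servo_line(O+[0,0,z],speed=.02); robot.dwell(.15); f=robot.read_force()[2]
    print(round(z,4),np.array(robot.read_position())[2].round(4),round(f-f0,2))
    if f-f0>1.2: break
robot.move_gripper(1.0); robot.dwell(.3)
p=np.array(robot.read_position()); p[2]=.30; robot.servo_line(p,speed=.1)
robot.goto([.35,.45,.3],robot.read_tcp_rot()); robot.dwell(.3)
print(robot.read_t())
for n in("scene","top"):
    im,W=cloud(n); np.savez(n+"4.npz",im=im,W=W)
    cv2.imwrite(f"pics/{n}4.png",im[...,::-1])
from lev import level
level("scene4.npz",O+[0,0,.107])
E
```

```text
0.1532 0.1532 0.19
0.1524 0.1524 1.03
0.1516 0.1516 0.83
0.1508 0.1509 1.36
29.9583
rot xyz deg [ 0.07  0.11 -0.04] shift mm [-0.2 -0.3  0.3] 0.999797077922078 0.0015655772508468776
```

View pics/scene4.png

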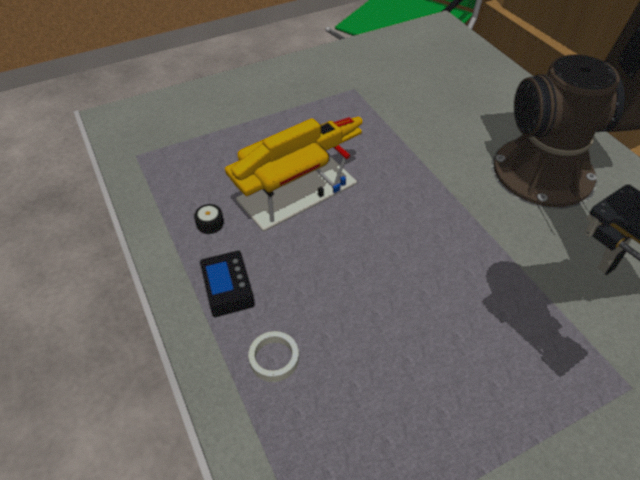

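The body sits level at (295,155) on both bars. The prop is open, with its red bar visible at (341,151), the bystanders haven't moved and the arm is clear.

```bash
python3 -c "
from rig import robot
print(robot.job_done())"
```

```text
the job is handed in; nothing more can be done
None
```

The job is handed in: the prop stands open on its stops, and the car body rests level and centred to within about 1 mm across both bars, nose on the prop, with the charger, wheel and tape not visibly moved; no verdict came back at hand-in.

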